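# Proof-pull a brazed lug in the bench jig

## Task

Take the foot plate with the flat brazed lug, slide its foot under the clamp rails of the proof jig until it is fully home against the end stop, pushing gently, and pull the lug straight up so that the plate bears on the rails with about 15 N for two seconds, never with more than 25 N, to prove the brazed joint. Then lower the plate flat onto the jig's floor, still home against the stop, only then let go of it, and leave everything else on the bench undisturbed.

Things in the scene. Friction and masses are not known exactly. Their poses are not given: they have to be found in the camera images.
- lug_plate: the workpiece, bare steel, 0.15 to 0.29 kg: flat foot plate 70 (x) x 60 (y) x 6 mm with an upright flat lug brazed on its middle, 30 mm wide along x, 10 mm thick along y, with a dark eye near its rounded top, 75 mm above the underside. The same turned half round. Origin: centre of the foot's underside; z up. The joint is sound: nothing gives way at the set pull
- lug_grip (a point): point inside the lug, 58 mm above the foot's underside, on the plate's vertical centre line. Gripping the lug here across its 10 mm thickness (fingers closing along the plate's y) keeps fingertips that reach 19 mm lower clear of the clamp rails
- jig: the proof jig, dark steel, fixed on the bench: base 130 (x, from -75 to +55 mm) x 112 (y) x 8 mm. Channel along x between two side walls at y = +-32 mm (10 mm high, x = -40 to +35 mm), flared mouth at the -x end out to x = -69 mm. Origin: on the bench under the foot's home centre; x points from mouth to stop, z up
- jig_home (a point): point on the channel floor (8 mm above the bench) where the centre of the foot's underside lies when it is home: lengthwise the foot then touches the end stop, a fixed upright face 35 mm further along x, 16 mm high (a hard push can tilt the lug in the grip; less so with the foot on the floor); across there is 2 mm play each side. Axes as the jig's
- clamp: two fixed bare steel clamp rails over the channel, 60 mm long (x = -30 to +30 mm), 8 mm thick, from outside in to y = +-20 mm, so the lug passes between them and the foot's edges are caught below. Axes as the jig's; origin on the home centre's vertical, 0 to 4 mm above the jig's origin (differs each time). Underside 19 mm, top 27 mm, bolt heads 30 mm above this origin
- rails_under (a point): point on the home centre's vertical at the height of the rails' underside, 11 to 15 mm above the channel floor. The foot's contact with the rails is stiff: 15 N builds up within about 1 mm of further lift, so set the pull by the force felt. The load on the rails is the pull less the workpiece's weight (1.5 to 2.8 N)
- post_plate: bystander, not the workpiece: the same 70 x 60 x 6 mm foot plate but with a round post 14 mm in diameter with a 22 mm button head, 74 mm high. Origin: centre of the underside
- wrench: bystander: open-ended wrench lying flat, about 180 mm long
- tape_roll: bystander: roll of paper tape lying flat, 90 mm across, 24 mm high
- oil_bottle: bystander: bottle, 56 mm across, 130 mm high. Origin: centre of its underside
- pencil_cup: bystander: open steel cup, 72 mm across, 90 mm high. Origin: centre of its underside
- hammer: bystander: hammer lying flat, about 260 mm long
- paint_jar: bystander: small jar, 54 mm across, 60 mm high. Origin: centre of its underside
- screwdriver: bystander: screwdriver lying flat, about 200 mm long
Not all that is in view belongs to the job. Several things look just like the jig: the one meant starts farthest to the robot's left. Leave any orange look-alike of the lug_plate alone.

How it is judged:
On the way, in this order (a step that is already met when the one before it is completed fails the run):
1. the foot is under the rails and home against the end stop (within 4 mm) (x of lug_plate in the frame of jig between -0.004 and 0.004 m and y of lug_plate in the frame of jig between -0.006 and 0.006 m and angle between the x axis of lug_plate and the x axis of jig, either way round below 0.1 rad and angle between lug_plate's own z axis and vertical below 0.1 rad and z of lug_plate in the frame of jig below 0.02 m), for 0.2 s.
2. the foot bears up on the rails with 12 to 18 N for 1.5 s without a break, still home (x of lug_plate in the frame of jig between -0.004 and 0.004 m and y of lug_plate in the frame of jig between -0.006 and 0.006 m and angle between the x axis of lug_plate and the x axis of jig, either way round below 0.1 rad and angle between lug_plate's own z axis and vertical below 0.1 rad and z of lug_plate in the frame of jig above 0.0105 m and contact force between lug_plate and clamp between 12 and 18 N), for 1.5 s.
At the end, for the whole second after the job is handed in: The lug plate rests flat on the jig's channel floor (underside within 1.5 mm of it, tilt under 0.05 rad), home against the stop (centre within 4 mm along the channel and 6 mm across, turned under 0.1 rad), at rest and released (x of lug_plate in the frame of jig between -0.004 and 0.004 m and y of lug_plate in the frame of jig between -0.006 and 0.006 m and angle between the x axis of lug_plate and the x axis of jig, either way round below 0.1 rad and angle between lug_plate's own z axis and vertical below 0.05 rad and z of lug_plate in the frame of jig between 0.0065 and 0.0095 m and linear speed of lug_plate below 0.01 m/s and contact force between lug_plate and the fingers below 0.05 N); the robot touches nothing.
It fails at once if the plate is let go under the rails while it is still lifted off the channel floor (x of lug_plate in the frame of jig between -0.004 and 0.004 m and y of lug_plate in the frame of jig between -0.006 and 0.006 m and angle between the x axis of lug_plate and the x axis of jig, either way round below 0.1 rad and z of lug_plate in the frame of jig between 0.0115 and 0.02 m and contact force between lug_plate and the fingers below 0.05 N).
It fails at once if the rails are loaded with more than 25 N (contact force between lug_plate and clamp above 25 N).
It fails at once if the plate is forced against the jig's stop, walls or floor with more than 40 N (contact force between lug_plate and jig above 40 N).
It fails at once if a bystander is moved more than 30 mm (distance of any of post_plate, wrench, tape_roll, oil_bottle, pencil_cup, hammer, paint_jar, screwdriver from where it was at the start of the episode above 0.03 m).
It also fails if it takes over 72 s, if anything falls off the work surface, if the arm or the gripper's body presses on something with over 40 N, if the wrist force passes 120 N, or if a joint passes its speed limit or range.

## Robot

A 6-joint arm with a two-finger parallel gripper is mounted at the origin on the work surface. World frame = base frame: x ahead of the robot, y to its left, z up, the work surface at z = 0. Lengths are in m, angles in rad, forces in N, time in s.
With the tool pointing down it reaches from about 0.35 to 0.85 m from the base axis. Payload 8.1 kg.
Tool frame: the origin (TCP) lies at the very end of the fingers, on their centre line; the grasp point (between the pads) lies 19 mm behind it (ctrl.grasp_offset is the distance from the TCP to the grasp point, in m); z points along the fingers, y is the direction in which the jaws open and shut (so a half turn about z gives the same grasp; the last joint's range is limited). The gripper opens to 93 mm and grips with 3 to 60 N. Pads are 15 mm wide; open, the fingers measure 128 mm over their backs; the gripper's body (75 mm by 188 mm) begins 65 mm behind the grasp point.
Start: joints at [-1.413, 0.13, 1.488, -0, 1.523, -0.085], TCP at [0.144, -0.582, 0.219] pointing down, gripper open.
Joint ranges: [-2.96, 2.96], [-0.89, 2.26], [0.02, 2.5], [-1.34, 4.48], [0, 2.73], [-2.66, 2.66]. Speed limits (rad/s): [2.39, 2.39, 2.79, 3.14, 3.14, 3.14].

## Interface

Orientations are given as a unit quaternion [w, x, y, z].
In Python, from workcell import status, vision, workorder, ctrl gives the robot as it stands.
- The arm moves only by the shell command python3 -m jog 'ROWS' [FORCE]. ROWS is JSON, a list of rows, each a list of 3 entries, a list of its own where there are three numbers: the closure, from -1 (fully open) to 1 (shut), then the shift along the tool's x, y, z in cm, then the turn, a rotation vector about the tool's x, y, z in degrees. In form: [[gripper, [dx, dy, dz], [wx, wy, wz]], ...]. A call has 1 to 8 rows; each row is the pose to reach, as a shift and turn from the pose commanded when the call began, along the tool's axes at that moment; what a row does not reach only later rows make up. A row lasts 1/10 s, in which the tool goes at most 50 mm and 8.59 degrees, less where a joint would pass 70% of its speed; a pose out of reach is approached as far as the arm can. A call with a gripper value outside its range is refused whole. The fingers move at their own pace and stop on an object; FORCE is the grip in N (left out, the last holds). Time passes only in rows, so rows that repeat a pose let the fingers close. It gives the time, the measured TCP pose, the force and the opening at its end, in the units of the state.
- status.get_state(): the state, without advancing time (a new reading comes with each control period).
- vision.capture(name): name is "side" or "top" or "wrist"; returns a dict with "pixels" (480x640x3 uint8, red, green, blue), "camera_matrix" (3x3 intrinsics, pixels), "origin" and "orientation" of the camera in the world. Camera axes: x right, y down, z forward; pixel columns grow to the right and rows downward; lengths in m; the calibration is good to about 2 mm. A picture is of the moment at which its call begins. There is no depth.
- workorder.job_done(): hands the job in, once; it reports no verdict.
The state is a dict: "time": time; "q": joint angles; "dq": joint speeds; "effort": joint torques, N m; "tcp_pos": TCP position; "eef_rot": TCP orientation; "force": force on the tool from outside, world axes, zero at the start; "ft_torque": the same for the moment, N m; "finger_gap": opening from 0.0 (shut) to 1.0 (fully open).
Only numpy, scipy, OpenCV 4.12 (cv2) and the standard library are available. Lean on these libraries where they do the work, as an engineer would, in place of code of your own. Each camera call takes 0.05 s, during which the arm holds its last target. There are 200 camera calls.

## Working session

There is one attempt and no reset: what is moved stays moved. The work goes in short steps, Python scripts to look and compute and a shell command to move; the robot and the scene stay as the last step left them, time stands still between calls to the robot, and variables do not carry over. Pictures are saved under pics/ and viewed, about 8 in all and at most 12, crops included, and the job is handed in when it is done.

```bash
mkdir -p pics
cat > h.py <<'E'
import numpy as np, cv2
from scipy.spatial.transform import Rotation as R
from workcell import status, vision, workorder, ctrl
def rot(q): return R.from_quat([q[1],q[2],q[3],q[0]]).as_matrix()
def snap(n,f):
    c=vision.capture(n); cv2.imwrite('pics/'+f+'.png',c['pixels'][:,:,::-1])
    np.savez('pics/'+f+'.npz',K=c['camera_matrix'],o=c['origin'],q=c['orientation']); return c
def load(f):
    d=np.load('pics/'+f+'.npz'); return d['K'],d['o'],rot(d['q'])
def onplane(f,px,z):
    K,o,M=load(f); px=np.atleast_2d(px).astype(float)
    d=(M@np.linalg.inv(K)@np.c_[px,np.ones(len(px))].T).T
    return o+d*((z-o[2])/d[:,2])[:,None]
def proj(f,P):
    K,o,M=load(f); p=(K@M.T@(np.atleast_2d(P)-o).T).T; return p[:,:2]/p[:,2:]
def st():
    s=status.get_state(); print(round(s['time'],2),np.round(s['tcp_pos'],4),np.round(s['eef_rot'],4),'F',np.round(s['force'],2),'T',np.round(s['ft_torque'],2),'gap',round(s['finger_gap'],3)); return s
E
python3 - <<'E'
from h import *
s=st(); print(rot(s['eef_rot']).round(3))
for n in('top','side'): snap(n,n+'0'); print(load(n+'0'))
E
```

```text
0.0 [ 0.1442 -0.5818  0.2176] [-9.000e-04  9.926e-01  1.211e-01 -0.000e+00] F [-0.41  0.32 -0.08] T [ 0.02 -0.04  0.04] gap 1.0
[[ 0.971  0.24  -0.   ]
 [ 0.24  -0.971  0.002]
 [ 0.    -0.002 -1.   ]]
(array([[453.73774691,   0.        , 319.7361167 ],
       [  0.        , 453.73774691, 236.24924411],
       [  0.        ,   0.        ,   1.        ]]), array([ 0.46482577, -0.04836076,  1.11468303]), array([[ 8.62992942e-04, -9.98123313e-01,  6.12299544e-02],
       [-9.99887774e-01,  5.45043143e-05,  1.49811988e-02],
       [-1.49564211e-02, -6.12360115e-02, -9.98011251e-01]]))
(array([[444.20249221,   0.        , 320.49017847],
       [  0.        , 444.20249221, 231.04729781],
       [  0.        ,   0.        ,   1.        ]]), array([0.22588763, 0.62802309, 0.96369525]), array([[-0.90296819, -0.33037612,  0.27477275],
       [-0.42969965,  0.69038564, -0.58200161],
       [ 0.00258027, -0.6435987 , -0.76535878]]))
```

View pics/top0.png

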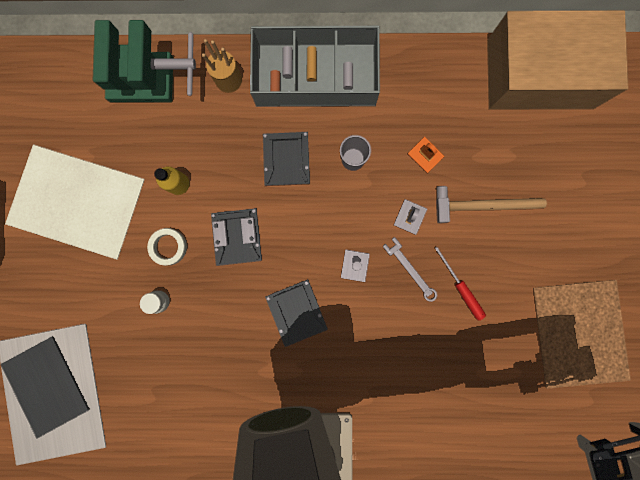

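View pics/side0.png

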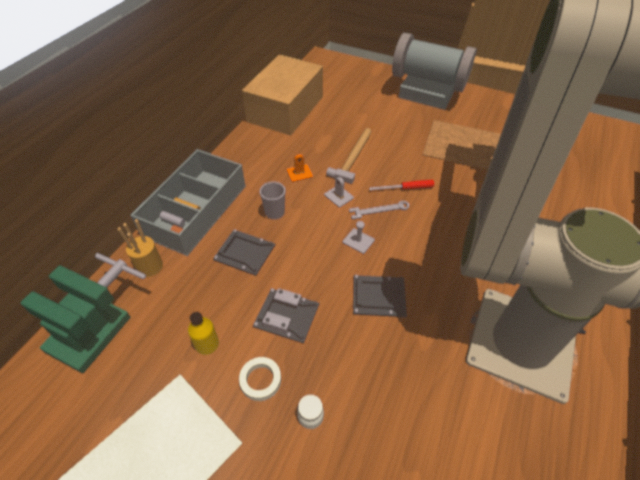

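Candidates for the workpiece in the top view are the grey plate at (410,216), the grey plate at (355,265) with a round head (post_plate), and the orange one at (425,153), which is a decoy. For the jig they are (237,237) with rails, (287,158) and (296,312). The leftmost is (237,237). I'll check both choices in one close crop.

Run:
```python
from h import *
im=cv2.imread('pics/top0.png')
a=cv2.resize(im[195:275,200:275],None,fx=5.3,fy=5.3,interpolation=cv2.INTER_CUBIC)
b=cv2.resize(im[195:275,385:460],None,fx=5.3,fy=5.3,interpolation=cv2.INTER_CUBIC)
cv2.imwrite('pics/crop1.png',np.hstack([a,b]))
# plate: grey bright
hsv=cv2.cvtColor(im,cv2.COLOR_BGR2HSV)
m=((hsv[...,1]<50)&(hsv[...,2]>110)).astype(np.uint8)
n,l,s,c=cv2.connectedComponentsWithStats(m)
for i in range(1,n):
    if 200<s[i,0]<460 and 130<s[i,1]<350 and s[i,4]>60:
        r=cv2.minAreaRect(np.argwhere(l==i)[:,::-1].astype(np.float32)); print(s[i],r); print(onplane('top0',cv2.boxPoints(r),0.006).round(4).tolist())
m=((hsv[...,2]<85)).astype(np.uint8); 
n,l,s,c=cv2.connectedComponentsWithStats(m)
i=l[230,237] or l[240,237]
for q in [(250,237),(230,237)]:
  i=l[q]; print(i,s[i])
  if i:
    r=cv2.minAreaRect(np.argwhere(l==i)[:,::-1].astype(np.float32)); print(r,onplane('top0',cv2.boxPoints(r),0.008).round(4).tolist())
```

```text
[340 135  31  31 371] ((355.0000305175781, 150.00001525878906), (29.698484420776367, 29.698482513427734), 45.0)
[[0.7468, -0.0669, 0.006], [0.7995, -0.119, 0.006], [0.7465, -0.1707, 0.006], [0.6941, -0.1186, 0.006]]
[438 186  12  36 342] ((443.2669982910156, 203.6063232421875), (35.293338775634766, 10.08381175994873), 87.27368927001953)
[[0.6559, -0.3205, 0.006], [0.657, -0.3452, 0.006], [0.5702, -0.3479, 0.006], [0.569, -0.3233, 0.006]]
[394 200  33  35 587] ((409.9741516113281, 216.5603790283203), (24.291690826416016, 28.099576950073242), 23.198591232299805)
[[0.5612, -0.2116, 0.006], [0.6247, -0.2393, 0.006], [0.6011, -0.2936, 0.006], [0.5377, -0.2658, 0.006]]
[241 218  14  26 285] ((247.5841522216797, 230.34156799316406), (25.074939727783203, 12.437965393066406), 84.2894058227539)
[[0.5767, 0.1642, 0.006], [0.5797, 0.1337, 0.006], [0.5182, 0.1269, 0.006], [0.5152, 0.1573, 0.006]]
[212 221  15  26 287] ((218.9950408935547, 233.45050048828125), (24.975435256958008, 12.437965393066406), 84.2894058227539)
[[0.5689, 0.2347, 0.006], [0.5719, 0.2041, 0.006], [0.5107, 0.1972, 0.006], [0.
[... 466 characters left out ...]
47, 0.006]]
[341 250  28  32 647] ((354.6216125488281, 265.270263671875), (24.331050872802734, 28.605422973632812), 9.462322235107422)
[[0.4326, -0.0818, 0.006], [0.5012, -0.0934, 0.006], [0.4915, -0.1518, 0.006], [0.423, -0.14, 0.006]]
59 [ 212  208   50   57 1629]
((236.22279357910156, 236.22772216796875), (52.63747024536133, 45.77170944213867), 84.2894058227539) [[0.5917, 0.2363, 0.008], [0.6029, 0.1241, 0.008], [0.4743, 0.1101, 0.008], [0.4631, 0.2215, 0.008]]
59 [ 212  208   50   57 1629]
((236.22279357910156, 236.22772216796875), (52.63747024536133, 45.77170944213867), 84.2894058227539) [[0.5917, 0.2363, 0.008], [0.6029, 0.1241, 0.008], [0.4743, 0.1101, 0.008], [0.4631, 0.2215, 0.008]]
```

View pics/crop1.png

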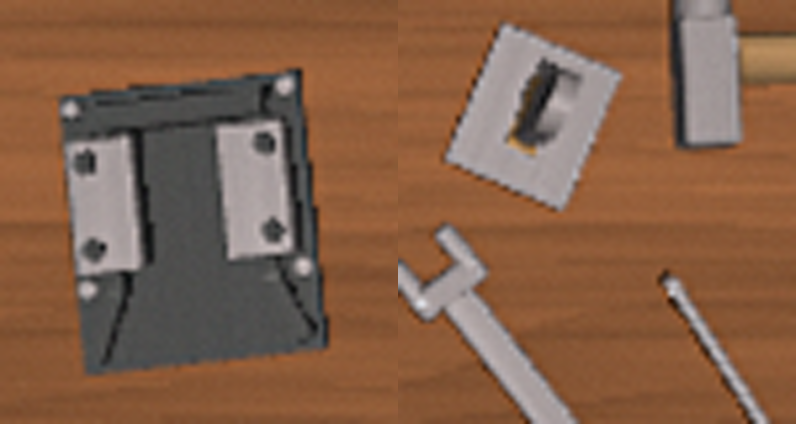

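The crop confirms the lug plate at (410,216), with a flat lug, and the railed jig at (237,237) with its mouth facing the robot. Next I'll move above the lug.

```bash
cat >> h.py <<'E'
def go(p,yaw):
    """tool-frame shift (cm) and turn (deg) from measured pose to tool-down pose with tool x at yaw deg"""
    s=st(); M=rot(s['eef_rot']); c,n=np.cos(np.radians(yaw)),np.sin(np.radians(yaw))
    T=np.array([[c,n,0],[n,-c,0],[0,0,-1.]])
    print('shift cm',(M.T@(np.array(p)-s['tcp_pos'])*100).round(2),'turn',np.degrees(R.from_matrix(M.T@T).as_rotvec()).round(2))
E
python3 -c "
from h import *
go([.5812,-.2526,.15],-23.6)"
```

```text
0.1 [ 0.1442 -0.5819  0.2177] [-8.000e-04  9.926e-01  1.211e-01 -0.000e+00] F [0.3  0.09 0.17] T [-0.02 -0.03  0.05] gap 1.001
shift cm [ 50.34 -21.44   6.81] turn [-9.000e-02  2.000e-02  3.751e+01]
```

```bash
python3 -m jog '[[0.1,[50.3,-21.4,0],[0,0,37.5]],[0.1,[50.3,-21.4,0],[0,0,37.5]],[0.1,[50.3,-21.4,0],[0,0,37.5]],[0.1,[50.3,-21.4,0],[0,0,37.5]],[0.1,[50.3,-21.4,0],[0,0,37.5]],[0.1,[50.3,-21.4,0],[0,0,37.5]],[0.1,[50.3,-21.4,0],[0,0,37.5]],[0.1,[50.3,-21.4,0],[0,0,37.5]]]' 55
python3 -c "
from h import *
go([.5812,-.2526,.15],-23.6)"
```

```text
time: 0.9
tcp_pos: [0.4565, -0.3469, 0.2183]
eef_rot: [-0.0, 0.979, -0.204, -0.0]
force: [0.6, -1.2, -0.2]
finger_gap: 0.455
0.9 [ 0.4565 -0.3469  0.2183] [-1.000e-04  9.789e-01 -2.044e-01 -2.000e-04] F [ 0.61 -1.16 -0.21] T [ 0.03 -0.05 -0.04] gap 0.455
shift cm [  7.66 -13.63   6.83] turn [-0.01  0.03  0.01]
```

```bash
python3 -m jog '[[0.1,[7.7,-13.6,6.8],[0,0,0]],[0.1,[7.7,-13.6,6.8],[0,0,0]],[0.1,[7.7,-13.6,6.8],[0,0,0]],[0.1,[7.7,-13.6,6.8],[0,0,0]],[0.1,[7.7,-13.6,6.8],[0,0,0]],[0.1,[7.7,-13.6,6.8],[0,0,0]]]'
python3 - <<'E'
from h import *
go([.5812,-.2526,.15],-23.6)
snap('wrist','w1'); print(load('w1'), proj('w1',[[.5812,-.2526,.075],[.5812,-.2526,.006]]))
E
```

```text
time: 1.5
tcp_pos: [0.5798, -0.2551, 0.1505]
eef_rot: [0.0, 0.979, -0.204, -0.001]
force: [-0.2, -0.5, 0.4]
finger_gap: 0.449
1.5 [ 0.5798 -0.2551  0.1505] [ 2.000e-04  9.790e-01 -2.041e-01 -5.000e-04] F [-0.19 -0.46  0.43] T [ 0.04  0.04 -0.03] gap 0.449
shift cm [ 0.03 -0.29  0.05] turn [0.03 0.06 0.05]
(array([[341.37715956,   0.        , 318.45792412],
       [  0.        , 341.37715956, 242.06263268],
       [  0.        ,   0.        ,   1.        ]]), array([ 0.65815409, -0.28923522,  0.31649228]), array([[-3.99655371e-01, -8.73350768e-01, -2.78449315e-01],
       [-9.16665335e-01,  3.80935349e-01,  1.20883921e-01],
       [ 4.97122093e-04,  3.03556743e-01, -9.52813233e-01]])) [[314.52714258 252.54181943]
 [315.29406171 228.17349387]]
```

View pics/w1.png

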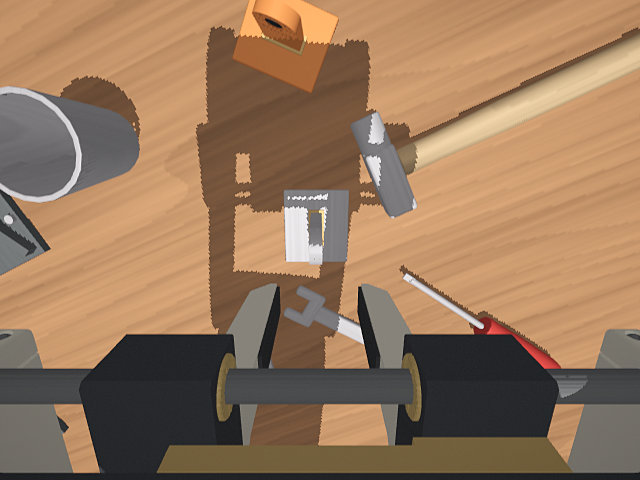

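The wrist view shows the plate square to the jaws, centred at (317,226) against (315,228) predicted, which is within 2 mm. I'll descend and grip.

```bash
python3 -m jog '[[0.1,[0,-0.1,4],[0,0,0]],[0.1,[0,-0.1,8],[0,0,0]],[0.1,[0,-0.1,11.15],[0,0,0]],[0.1,[0,-0.1,11.15],[0,0,0]],[0.5,[0,-0.1,11.15],[0,0,0]],[1,[0,-0.1,11.15],[0,0,0]],[1,[0,-0.1,11.15],[0,0,0]],[1,[0,-0.1,11.15],[0,0,0]]]' 55
python3 -m jog '[[1,[0,0,0],[0,0,0]],[1,[0,0,0],[0,0,0]],[1,[0,0,-2],[0,0,0]],[1,[0,0,-6],[0,0,0]],[1,[0,0,-10],[0,0,0]],[1,[0,0,-10],[0,0,0]],[1,[0,0,-10],[0,0,0]]]'
python3 - <<'E'
from h import *
st(); snap('wrist','w2'); snap('side','s2')
a=cv2.imread('pics/w2.png');b=cv2.imread('pics/s2.png')[110:260,230:430]
cv2.imwrite('pics/v2.png',np.hstack([cv2.resize(a[160:480],(400,200)),cv2.resize(b,(400,300))[:200]]) if 0 else a[150:480])
u=np.array([.165/.18,-.4004,0]);
E
```

```text
time: 2.35
tcp_pos: [0.5819, -0.2546, 0.0414]
eef_rot: [0.0, 0.979, -0.204, 0.002]
force: [0.2, 0.5, 0.7]
finger_gap: 0.158
time: 3.05
tcp_pos: [0.5814, -0.2541, 0.1403]
eef_rot: [0.0, 0.979, -0.204, 0.001]
force: [0.2, 1.1, -2.9]
finger_gap: 0.104
3.05 [ 0.5814 -0.2541  0.1403] [ 3.000e-04  9.789e-01 -2.043e-01  1.200e-03] F [ 0.22  1.15 -2.9 ] T [ 0.05  0.03 -0.  ] gap 0.104
```

View pics/v2.png

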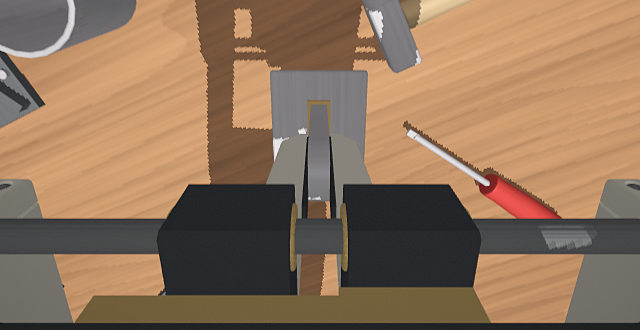

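The plate is gripped and square, with its far corners at (271,220) and (367,220). I'll work out its offset in the hand and the way to the jig mouth.

Run:
```python
from h import *
P=onplane('w2',[[271,220],[367,220]],0.1403-.041+.006)
s=status.get_state();M=rot(s['eef_rot'])
print(P.round(4),((P-s['tcp_pos'])@M*1000).round(1))
# expected corner px if centred
for dx in(0,.002): print(proj('w2',s['tcp_pos']+np.array([[.035+dx,.03,.035],[.035+dx,-.03,.035]])@M.T).round(1))
# jig: edge lines refine from top: rail pixels at z .027-.031
# rails
for r in [((247.58,230.34)),((219,233.45))]: print(onplane('top0',[r],.029).round(4))
yaw=6.2;c,n=np.cos(np.radians(yaw)),np.sin(np.radians(yaw)); h=np.array([.543,.174,0]);u=np.array([c,n,0])
go(h-.11*u+[0,0,.16],yaw); print(h-.11*u)
```

```text
[[ 0.6255 -0.242   0.1053]
 [ 0.6022 -0.2954  0.1053]] [[ 37.7 -28.6  31.7]
 [ 37.7  29.6  31.7]]
[[366.7 223. ]
 [269.6 223. ]]
[[366.9 219.8]
 [269.5 219.8]]
[[0.5457 0.1415 0.029 ]]
[[0.5382 0.2104 0.029 ]]
3.15 [ 0.5796 -0.2532  0.1371] [-4.000e-04  9.789e-01 -2.044e-01 -1.500e-03] F [-0.21 -0.08 -3.17] T [ 0.03  0.02 -0.01] gap 0.105
shift cm [-30.   -32.22  -2.19] turn [ -0.06   0.17 -29.78]
[0.43364339 0.16212007 0.        ]
```

```bash
python3 -m jog '[[1,[-5,-5,-3],[0,0,0]],[1,[-30,-32.2,-3],[0,0,-29.8]],[1,[-30,-32.2,-3],[0,0,-29.8]],[1,[-30,-32.2,-3],[0,0,-29.8]],[1,[-30,-32.2,-3],[0,0,-29.8]],[1,[-30,-32.2,-3],[0,0,-29.8]],[1,[-30,-32.2,-3],[0,0,-29.8]],[1,[-30,-32.2,-3],[0,0,-29.8]]]'
python3 - <<'E'
from h import *
go([.4336,.1621,.10],6.2)
E
```

```text
time: 3.95
tcp_pos: [0.4467, 0.1209, 0.1658]
eef_rot: [0.0, 0.999, 0.054, -0.002]
force: [2.1, 1.4, -2.4]
finger_gap: 0.106
3.95 [0.4467 0.1209 0.1658] [ 2.000e-04  9.985e-01  5.400e-02 -1.800e-03] F [ 2.12  1.36 -2.35] T [ 0.04 -0.06 -0.03] gap 0.106
shift cm [-0.84 -4.23  6.59] turn [ 0.01  0.2  -0.01]
```

```bash
python3 -m jog '[[1,[-0.9,-4.2,3],[0,0,0]],[1,[-0.9,-4.2,6.6],[0,0,0]],[1,[-0.9,-4.2,6.6],[0,0,0]],[1,[-0.9,-4.2,6.6],[0,0,0]]]'
python3 - <<'E'
from h import *
go([.4336,.1621,.10],6.2)
snap('wrist','w3');snap('top','t3')
E
```

```text
time: 4.35
tcp_pos: [0.434, 0.1596, 0.1005]
eef_rot: [0.001, 0.999, 0.054, -0.002]
force: [-0.3, 0.0, -0.6]
finger_gap: 0.103
4.35 [0.434  0.1596 0.1005] [ 6.000e-04  9.985e-01  5.430e-02 -2.300e-03] F [-0.3   0.   -0.56] T [-0.03 -0.03 -0.03] gap 0.103
shift cm [-0.01 -0.25  0.05] turn [0.05 0.26 0.03]
```

View pics/w3.png

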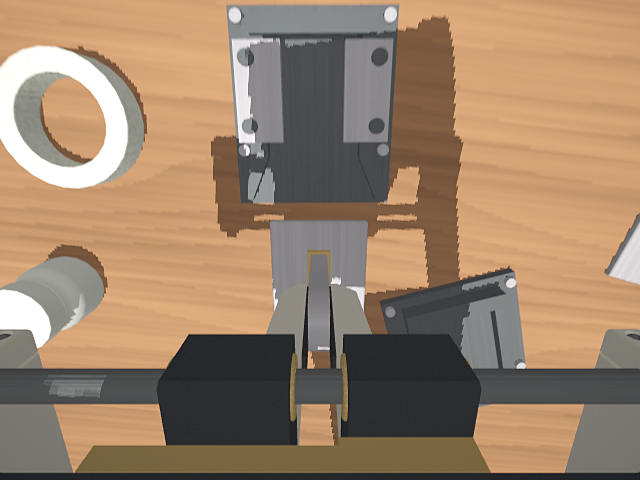

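The view shows the jig ahead of the plate. Rail inner edges run (281,38)–(284,143) and (343,38)–(346,143), base front corners are (239,203) and (389,203), and plate front corners are (270,221) and (367,221). Now the relative alignment.

Run:
```python
from h import *
import numpy as np
s=status.get_state();M=rot(s['eef_rot']);t=s['tcp_pos']
def T(px,z): return ((onplane('w3',px,z)-t)@M*1000).round(1)
g=cv2.cvtColor(cv2.imread('pics/w3.png'),cv2.COLOR_BGR2GRAY).astype(int)
for r in(60,80,100,115,125,135):
    d=np.abs(g[r,2:]-g[r,:-2]); print(r,[ (i+1,d[i]) for i in range(215,400) if d[i]>25 and d[i]==d[max(0,i-3):i+4].max()])
print('plate',T([[270,221],[367,221]],.1005-.041+.006))
print('basefront',T([[239,203],[389,203]],.008))
print('rails far/near inner',T([[281,38],[343,38],[284,143],[346,143]],.029))
print('rails outer',T([[231,38],[394,38],[238,143],[391,143]],.029))
```

```text
60 [(233, np.int64(99)), (237, np.int64(89)), (247, np.int64(81)), (253, np.int64(74)), (280, np.int64(55)), (344, np.int64(69)), (371, np.int64(86)), (387, np.int64(64)), (392, np.int64(73))]
80 [(234, np.int64(107)), (248, np.int64(114)), (281, np.int64(63)), (344, np.int64(74)), (391, np.int64(67))]
100 [(235, np.int64(107)), (250, np.int64(119)), (282, np.int64(57)), (344, np.int64(62)), (389, np.int64(67))]
115 [(237, np.int64(102)), (253, np.int64(89)), (282, np.int64(60)), (343, np.int64(71)), (389, np.int64(66))]
125 [(237, np.int64(112)), (241, np.int64(112)), (251, np.int64(83)), (257, np.int64(76)), (283, np.int64(52)), (343, np.int64(74)), (368, np.int64(84)), (384, np.int64(74)), (388, np.int64(73))]
135 [(238, np.int64(108)), (254, np.int64(123)), (283, np.int64(65)), (343, np.int64(74)), (387, np.int64(66))]
plate [[ 31.9 -29.3  37.7]
 [ 32.   29.4  37.7]]
basefront [[ 31.3 -60.8  95.2]
 [ 31.5  54.1  95.2]]
rails far/near inner [[137.9 -23.   74.3]
 [138.   14.9  74.3]
 [ 76.2 -23.   74.3]
 [ 76.2  18.4  74.3]]
rails outer [[137.9 -53.6  74.3]
 [138.   46.1  74.3]
 [ 76.1 -53.7  74.3]
 [ 76.3  48.4  74.3]]
```

```bash
python3 -m jog '[[1,[1,-0.36,0],[0,0,0]],[1,[3,-0.36,0],[0,0,0]],[1,[3,-0.36,2],[0,0,0]],[1,[3,-0.36,4],[0,0,0]],[1,[3,-0.36,4.5],[0,0,0]],[1,[3,-0.36,4.5],[0,0,0]],[1,[3,-0.36,4.5],[0,0,0]],[1,[3,-0.36,4.5],[0,0,0]]]'
for i in 1 2 3; do python3 -m jog '[[1,[0,0,0],[0,0,0]]]' | egrep 'pos|force'; done
python3 -m jog '[[1,[0,0,0.1],[0,0,0]],[1,[0,0,0.1],[0,0,0]]]' | egrep 'pos|force'
```

```text
time: 5.25
tcp_pos: [0.4663, 0.1672, 0.0586]
eef_rot: [-0.0, 0.999, 0.054, 0.001]
force: [-0.5, -0.2, -2.8]
finger_gap: 0.101
tcp_pos: [0.4659, 0.1673, 0.0581]
force: [-0.1, -0.3, -2.0]
tcp_pos: [0.4655, 0.1673, 0.0577]
force: [0.1, 0.8, -3.0]
tcp_pos: [0.4653, 0.1672, 0.0573]
force: [0.7, 0.3, -2.1]
tcp_pos: [0.4649, 0.1671, 0.0558]
force: [-0.2, -0.1, -1.9]
```

```bash
python3 -m jog '[[1,[0,0,0.2],[0,0,0]],[1,[0,0,0.4],[0,0,0]],[1,[0,0,0.4],[0,0,0]],[1,[0,0,0.4],[0,0,0]]]' | egrep 'pos|force'
for i in 1 2 3 4; do python3 -m jog '[[1,[0,0,0.1],[0,0,0]],[1,[0,0,0.1],[0,0,0]]]' | egrep 'pos|force'; done
```

```text
tcp_pos: [0.4649, 0.1671, 0.0518]
force: [-0.3, -0.0, -2.3]
tcp_pos: [0.465, 0.1671, 0.0509]
force: [-0.1, 0.4, -3.0]
tcp_pos: [0.465, 0.1671, 0.0498]
force: [0.6, 1.5, -1.8]
tcp_pos: [0.465, 0.1671, 0.0489]
force: [-0.2, -0.2, -1.7]
tcp_pos: [0.4651, 0.1671, 0.0488]
force: [-4.6, -1.3, 5.7]
```

Floor contact came at TCP z of 0.0489. I'll raise about 2 mm and slide in.

```bash
python3 -m jog '[[1,[0,0,-0.22],[0,0,0]],[1,[0,0,-0.22],[0,0,0]],[1,[1,0,-0.22],[0,0,0]],[1,[2,0,-0.22],[0,0,0]],[1,[2,0,-0.22],[0,0,0]],[1,[2,0,-0.22],[0,0,0]]]' | egrep 'time|pos|force|rot'
python3 - <<'E'
from h import *
s=st();snap('wrist','w4');snap('top','t4')
E
```

```text
time: 7.55
tcp_pos: [0.4853, 0.1693, 0.05]
eef_rot: [0.0, 0.999, 0.054, -0.0]
force: [-0.1, 0.3, -2.2]
7.55 [0.4853 0.1693 0.05  ] [ 0.000e+00  9.985e-01  5.410e-02 -2.000e-04] F [-0.11  0.33 -2.23] T [0.04 0.07 0.01] gap 0.102
```

View pics/w4.png

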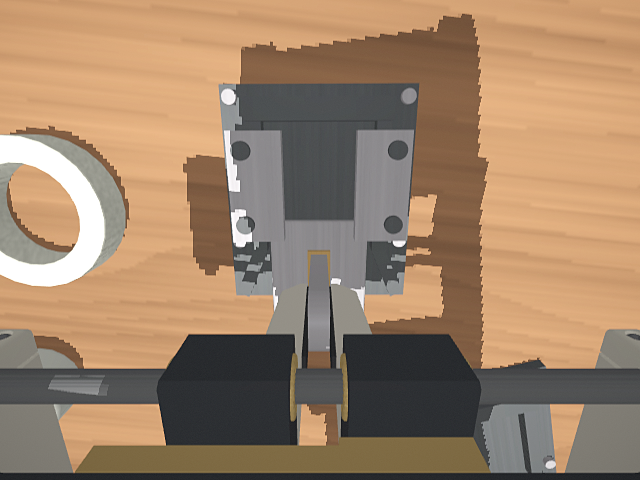

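The plate's front is under the rails and centred: lug at column 318, rail gap 283–356. Now the remaining travel.

Run:
```python
from h import *
s=status.get_state();M=rot(s['eef_rot']);t=s['tcp_pos']
def T(px,z): return ((onplane('w4',px,z)-t)@M*1000).round(1)
print('front',T([[319,219.5]],.0156),'rail near/far',T([[260,241],[260,130]],.029),'base',T([[235,295],[404,295]],.008),'stop line',T([[319,122],[319,122],[319,122]],.016),T([[319,122]],.008))
```

```text
front [[36.4  0.6 34.3]] rail near/far [[ 27.  -33.3  20.9]
 [ 87.6 -30.1  20.8]] base [[-17.6 -55.9  41.9]
 [-17.7  57.8  41.9]] stop line [[91.9  0.6 33.8]
 [91.9  0.6 33.8]
 [91.9  0.6 33.8]] [[92.2  0.6 41.8]]
```

```bash
python3 -m jog '[[1,[1,0,0],[0,0,0]],[1,[2,0,0],[0,0,0]],[1,[3,0,0],[0,0,0]],[1,[4,0,0],[0,0,0]],[1,[4.7,0,0],[0,0,0]],[1,[4.9,0,0],[0,0,0]],[1,[4.9,0,0],[0,0,0]],[1,[4.9,0,0],[0,0,0]]]' | egrep 'time|pos|force|rot'
for i in 1 2 3; do python3 -m jog '[[1,[0,0,0.08],[0,0,0]],[1,[0,0,0.08],[0,0,0]]]' | egrep 'time|pos|force'; done
```

```text
time: 8.45
tcp_pos: [0.5333, 0.1745, 0.0499]
eef_rot: [0.0, 0.999, 0.054, -0.0]
force: [0.4, 0.1, -2.0]
time: 8.65
tcp_pos: [0.5333, 0.1746, 0.0492]
force: [0.5, -0.1, -1.6]
time: 8.85
tcp_pos: [0.5336, 0.1746, 0.0488]
force: [-1.0, -0.6, 1.2]
time: 9.05
tcp_pos: [0.5337, 0.1747, 0.0488]
force: [-4.8, -1.1, 8.6]
```

```bash
python3 -m jog '[[1,[0,0,-0.08],[0,0,0]],[1,[0,0,-0.08],[0,0,0]],[1,[0.2,0,-0.08],[0,0,0]],[1,[0.2,0,-0.08],[0,0,0]]]' | egrep 'time|pos|force'
python3 -m jog '[[1,[0.2,0,0],[0,0,0]],[1,[0.2,0,0],[0,0,0]]]' | egrep 'time|pos|force'
for i in 1 2 ; do python3 -m jog '[[1,[0.1,0,0],[0,0,0]],[1,[0.1,0,0],[0,0,0]]]' | egrep 'time|pos|force'; done
```

```text
time: 9.45
tcp_pos: [0.5359, 0.1749, 0.0488]
force: [-1.8, -0.2, 4.3]
time: 9.65
tcp_pos: [0.5379, 0.1751, 0.0488]
force: [-1.8, 0.5, 4.5]
time: 9.85
tcp_pos: [0.5387, 0.1752, 0.0488]
force: [-3.1, -0.0, 5.0]
time: 10.05
tcp_pos: [0.5396, 0.1753, 0.0488]
force: [-3.3, -0.8, 5.3]
```

```bash
for i in 1 2 ; do python3 -m jog '[[1,[0.1,0,0],[0,0,0]],[1,[0.1,0,0],[0,0,0]]]' | egrep 'time|pos|force'; done
```

```text
time: 10.25
tcp_pos: [0.5406, 0.1754, 0.0488]
force: [-3.5, 0.2, 5.4]
time: 10.45
tcp_pos: [0.5416, 0.1755, 0.0488]
force: [-3.8, -1.4, 5.9]
```

```bash
for i in 1 2 ; do python3 -m jog '[[1,[0.05,0,0],[0,0,0]],[1,[0.1,0,0],[0,0,0]],[1,[0.1,0,0],[0,0,0]]]' | egrep 'time|pos|force|rot'; done
```

```text
time: 10.75
tcp_pos: [0.5425, 0.1756, 0.0488]
eef_rot: [-0.0, 0.999, 0.054, -0.0]
force: [-5.2, -0.0, 5.8]
time: 11.05
tcp_pos: [0.5427, 0.1756, 0.0489]
eef_rot: [0.0, 0.999, 0.054, -0.001]
force: [-8.7, -1.2, 11.3]
```

x has stalled at 0.5427 with Fx rising, so this looks like the stop. I'll relax the push and check by eye.

```bash
python3 -m jog '[[1,[-0.08,0,-0.03],[0,0,0]],[1,[-0.08,0,-0.03],[0,0,0]],[1,[-0.08,0,-0.03],[0,0,0]]]' | egrep 'time|pos|force|rot'
python3 - <<'E'
from h import *
s=st();snap('wrist','w5');snap('side','s5');snap('top','t5')
a=cv2.imread('pics/w5.png')[150:400,190:450];b=cv2.imread('pics/s5.png')
p=proj('s5',s['tcp_pos'])[0].astype(int);print(p)
b=b[p[1]-50:p[1]+60,p[0]-60:p[0]+60]
cv2.imwrite('pics/v5.png',np.hstack([cv2.resize(a,(420,400),interpolation=2),cv2.resize(b,(380,400),interpolation=2)]))
E
```

```text
time: 11.35
tcp_pos: [0.5426, 0.1756, 0.0489]
eef_rot: [-0.0, 0.999, 0.054, -0.0]
force: [-5.7, -0.4, 5.1]
11.35 [0.5426 0.1756 0.0489] [-0.000e+00  9.985e-01  5.420e-02 -2.000e-04] F [-5.65 -0.37  5.05] T [-0.03  0.81  0.04] gap 0.106
[280 303]
```

View pics/v5.png

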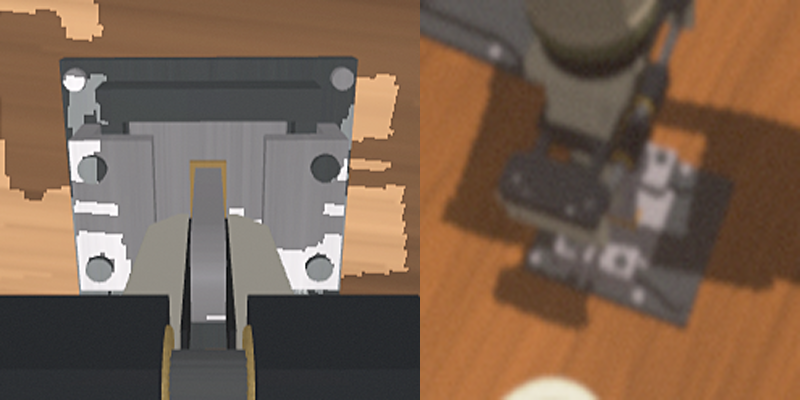

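The foot's front edge lies on the stop face (crop row 121), and it is level and centred. I'll lift towards the rails.

```bash
python3 -m jog '[[1,[-0.05,0,-0.1],[0,0,0]],[1,[-0.05,0,-0.2],[0,0,0]],[1,[-0.05,0,-0.3],[0,0,0]],[1,[-0.05,0,-0.4],[0,0,0]],[1,[-0.05,0,-0.45],[0,0,0]],[1,[-0.05,0,-0.45],[0,0,0]],[1,[-0.05,0,-0.45],[0,0,0]]]' | egrep 'time|pos|force|rot'
for i in 1 2 3; do python3 -m jog '[[1,[0,0,-0.05],[0,0,0]],[1,[0,0,-0.05],[0,0,0]]]' | egrep 'time|pos|force'; done
```

```text
time: 12.2
tcp_pos: [0.5423, 0.1755, 0.0534]
eef_rot: [0.0, 0.999, 0.054, 0.0]
force: [0.2, -0.0, -2.0]
time: 12.4
tcp_pos: [0.5424, 0.1756, 0.0539]
force: [-0.9, -0.4, -2.4]
time: 12.6
tcp_pos: [0.5424, 0.1756, 0.0544]
force: [0.1, 0.0, -3.1]
time: 12.8
tcp_pos: [0.5424, 0.1755, 0.055]
force: [0.2, 0.4, -2.4]
```

```bash
for i in 1 2 3; do python3 -m jog '[[1,[0,0,-0.04],[0,0,0]],[1,[0,0,-0.04],[0,0,0]],[1,[0,0,-0.04],[0,0,0]]]' | egrep 'time|pos|force'; done
```

```text
time: 13.1
tcp_pos: [0.5423, 0.1755, 0.0553]
force: [-0.8, 0.8, -1.1]
time: 13.4
tcp_pos: [0.5423, 0.1755, 0.0557]
force: [1.1, 0.2, -1.9]
time: 13.7
tcp_pos: [0.5423, 0.1755, 0.0561]
force: [-0.5, -0.2, -2.7]
```

```bash
for i in 1 2 3; do python3 -m jog '[[1,[0,0,-0.04],[0,0,0]],[1,[0,0,-0.04],[0,0,0]],[1,[0,0,-0.04],[0,0,0]]]' | egrep 'time|pos|force'; done
```

```text
time: 14.0
tcp_pos: [0.5423, 0.1755, 0.0565]
force: [0.5, 0.5, -2.6]
time: 14.3
tcp_pos: [0.5423, 0.1755, 0.0569]
force: [0.1, 0.1, -2.2]
time: 14.6
tcp_pos: [0.5423, 0.1755, 0.0573]
force: [0.5, -0.5, -2.2]
```

```bash
for i in 1 2 3; do python3 -m jog '[[1,[0,0,-0.03],[0,0,0]],[1,[0,0,-0.03],[0,0,0]],[1,[0,0,-0.03],[0,0,0]]]' | egrep 'time|pos|force'; done
```

```text
time: 14.9
tcp_pos: [0.5423, 0.1755, 0.0576]
force: [-0.5, 0.5, -2.8]
time: 15.2
tcp_pos: [0.5422, 0.1755, 0.0576]
force: [1.0, 0.4, -5.0]
time: 15.5
tcp_pos: [0.5422, 0.1755, 0.0577]
force: [3.5, 0.7, -11.5]
```

```bash
python3 -m jog '[[1,[0,0,0],[0,0,0]],[1,[0,0,0],[0,0,0]]]' | egrep 'time|pos|force'; python3 -m jog '[[1,[0,0,-0.01],[0,0,0]],[1,[0,0,-0.01],[0,0,0]],[1,[0,0,-0.01],[0,0,0]]]' | egrep 'time|pos|force'
```

```text
time: 15.7
tcp_pos: [0.5421, 0.1755, 0.0577]
force: [5.1, 0.4, -14.2]
time: 16.0
tcp_pos: [0.5421, 0.1755, 0.0577]
force: [5.8, 1.3, -16.2]
```

```bash
for i in 1 2 3; do python3 -m jog '[[1,[0,0,0],[0,0,0]],[1,[0,0,0],[0,0,0]]]' | egrep 'time|pos|force'; done
```

```text
time: 16.2
tcp_pos: [0.5421, 0.1755, 0.0577]
force: [3.9, 2.0, -16.6]
time: 16.4
tcp_pos: [0.5421, 0.1755, 0.0576]
force: [5.1, 2.0, -16.2]
time: 16.6
tcp_pos: [0.5421, 0.1755, 0.0577]
force: [5.1, 1.7, -16.4]
```

It is steady at a rail load of about 14–15 N, well inside the band. I'll hold it.

```bash
for i in 1 2 3; do python3 -m jog '[[1,[0,0,0],[0,0,0]],[1,[0,0,0],[0,0,0]],[1,[0,0,0],[0,0,0]],[1,[0,0,0],[0,0,0]],[1,[0,0,0],[0,0,0]],[1,[0,0,0],[0,0,0]],[1,[0,0,0],[0,0,0]]]' | egrep 'time|pos|force|rot'; done
python3 - <<'E'
from h import *
st();snap('wrist','w6')
for f in('w5','w6'): cv2.imwrite
a=cv2.imread('pics/w6.png')[150:400,190:450]
cv2.imwrite('pics/v6.png',cv2.resize(a,(520,500),interpolation=2))
E
```

```text
time: 17.3
tcp_pos: [0.5421, 0.1755, 0.0577]
eef_rot: [0.0, 0.999, 0.054, -0.0]
force: [5.4, 1.6, -14.8]
time: 18.0
tcp_pos: [0.5421, 0.1755, 0.0577]
eef_rot: [0.0, 0.999, 0.054, -0.0]
force: [4.8, 2.0, -15.8]
time: 18.7
tcp_pos: [0.5421, 0.1755, 0.0577]
eef_rot: [-0.0, 0.999, 0.054, -0.0]
force: [5.6, 2.0, -15.2]
18.7 [0.5421 0.1755 0.0577] [-0.000e+00  9.985e-01  5.420e-02 -2.000e-04] F [  5.56   1.95 -15.24] T [ 0.34 -1.23 -0.04] gap 0.106
```

View pics/v6.png

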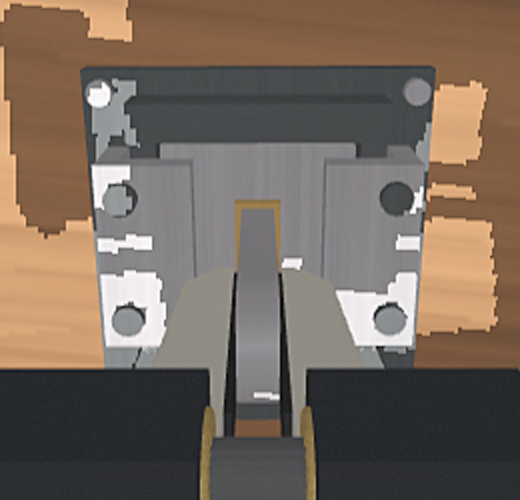

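Still home and level. The readings average about 13.5 N vertically, so I'll add a touch to centre it in the band and hold two more seconds.

```bash
for i in 1; do python3 -m jog '[[1,[0,0,-0.008],[0,0,0]],[1,[0,0,-0.008],[0,0,0]],[1,[0,0,-0.008],[0,0,0]],[1,[0,0,-0.008],[0,0,0]]]' | egrep 'time|pos|force|rot'; done; for i in 1 2 3 4 5 6; do python3 -m jog '[[1,[0,0,0],[0,0,0]],[1,[0,0,0],[0,0,0]],[1,[0,0,0],[0,0,0]],[1,[0,0,0],[0,0,0]]]' | egrep 'force'; done
```

```text
time: 19.15
tcp_pos: [0.5421, 0.1755, 0.0577]
eef_rot: [-0.0, 0.999, 0.054, -0.0]
force: [6.4, 1.5, -16.1]
force: [6.1, 2.2, -17.8]
force: [4.9, 1.5, -15.9]
force: [5.7, 1.4, -16.5]
force: [5.5, 1.8, -16.4]
force: [5.2, 1.7, -16.9]
force: [6.0, 1.5, -16.2]
```

The pull is held. Now to lower gently to the floor.

```bash
python3 -m jog '[[1,[0,0,0.15],[0,0,0]],[1,[0,0,0.3],[0,0,0]],[1,[0,0,0.45],[0,0,0]],[1,[0,0,0.6],[0,0,0]],[1,[0,0,0.75],[0,0,0]],[1,[0,0,0.9],[0,0,0]],[1,[0,0,0.9],[0,0,0]],[1,[0,0,0.9],[0,0,0]]]' | egrep 'time|pos|force|rot'
for i in 1 2 3; do python3 -m jog '[[1,[0,0,0.04],[0,0,0]],[1,[0,0,0.04],[0,0,0]],[1,[0,0,0.04],[0,0,0]]]' | egrep 'time|pos|force'; done
```

```text
time: 22.35
tcp_pos: [0.5424, 0.1755, 0.0494]
eef_rot: [-0.0, 0.999, 0.054, 0.0]
force: [-0.1, 0.1, -2.0]
time: 22.65
tcp_pos: [0.5424, 0.1756, 0.049]
force: [0.4, 0.6, -2.6]
time: 22.95
tcp_pos: [0.5424, 0.1756, 0.0488]
force: [-2.3, -0.5, 2.0]
time: 23.25
tcp_pos: [0.5424, 0.1756, 0.0488]
force: [-3.4, -0.9, 4.7]
```

On the floor at the same height as before (0.0488), pressing about 7 N. I'll release and retreat upward.

```bash
python3 -m jog '[[0.1,[0,0,-0.06],[0,0,0]],[0.1,[0,0,-0.06],[0,0,0]],[0.1,[0,0,-0.06],[0,0,0]],[0.1,[0,0,-0.06],[0,0,0]],[0.1,[0,0,-0.06],[0,0,0]]]'
python3 -m jog '[[0.1,[0,0,-3],[0,0,0]],[0.1,[0,0,-7],[0,0,0]],[0.1,[0,0,-12],[0,0,0]],[0.1,[-5,0,-15],[0,0,0]],[0.1,[-10,0,-15],[0,0,0]],[0.1,[-10,0,-15],[0,0,0]],[0.1,[-10,0,-15],[0,0,0]]]'
python3 - <<'E'
from h import *
snap('wrist','w7');snap('top','t7')
a=cv2.imread('pics/w7.png')[0:330,160:480];b=cv2.imread('pics/t7.png')[130:330,140:480]
cv2.imwrite('pics/v7.png',np.hstack([cv2.resize(a,(320,330)),cv2.resize(b,(476,330))]))
E
```

```text
time: 23.75
tcp_pos: [0.5423, 0.1755, 0.0487]
eef_rot: [0.0, 0.999, 0.054, -0.0]
force: [-0.1, -0.0, -0.9]
finger_gap: 0.439
time: 24.45
tcp_pos: [0.4422, 0.1648, 0.1992]
eef_rot: [-0.0, 0.999, 0.054, 0.001]
force: [1.5, -0.2, -0.4]
finger_gap: 0.45
```

View pics/v7.png

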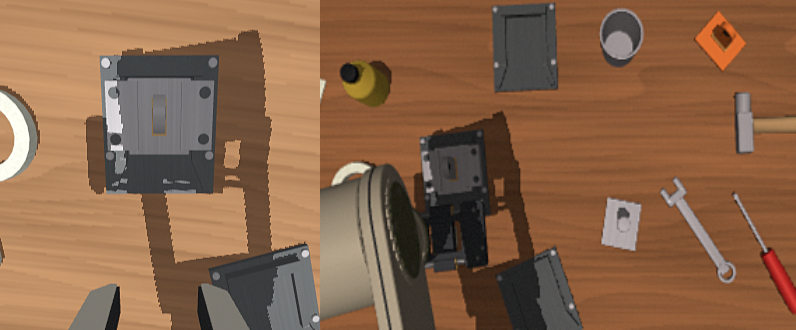

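The plate is flat in the jig, released, with the bystanders where they were. One numeric check of the home position remains.

Run:
```python
from h import *
g=cv2.cvtColor(cv2.imread('pics/w7.png'),cv2.COLOR_BGR2GRAY).astype(int)
for c in(300,303,335,340,270,357):
    p=g[:,c-1:c+2].mean(1);d=p[2:]-p[:-2]; print(c,[(i+1,int(d[i])) for i in range(40,210) if abs(d[i])>14 and abs(d[i])==abs(d[i-2:i+3]).max()])
q=load('w7')
yw=np.radians(6.2);u=np.array([np.cos(yw),np.sin(yw),0])
for n,px,z in[('plate front',[303,78],.014),('plate back',[303,153],.014),('rail far',[280,79],.031),('rail near',[280,151],.031),('base back',[320,55],.024),('base front',[320,193],.008)]: print(n,(onplane('w7',px,z)[0]@u*1000).round(1))
```

```text
300 [(48, -79), (55, -19), (78, 61), (154, -52), (194, 77), (202, 23)]
303 [(48, -25), (53, -60), (78, 64), (154, -53), (193, 21), (202, 29), (206, -31), (209, 56)]
335 [(47, -79), (55, -25), (78, 63), (154, -53), (182, -25), (189, 72), (193, 24)]
340 [(46, -42), (55, -23), (78, 65), (154, -53), (180, 79), (190, 79)]
270 [(55, -39), (63, 23), (66, -23), (80, 83), (87, -71), (97, 65), (133, -71), (144, 32), (150, -80), (159, -53), (190, 73), (194, 15)]
357 [(44, -45), (55, -24), (80, 59), (137, -14), (141, 15), (150, -61), (193, 106)]
plate front 592.6
plate back 524.5
rail far 589.4
rail near 527.2
base back 609.9
base front 483.5
```

```bash
python3 -c "
from h import *
st(); print(workorder.job_done())"
```

```text
24.55 [0.4438 0.1648 0.199 ] [-1.000e-04  9.985e-01  5.420e-02  6.000e-04] F [0.28 0.62 0.32] T [0.01 0.01 0.01] gap 0.45
the job is handed in; nothing more can be done
None
```

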